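# Square a doming block into the drilling fixture's corner and hold it

## Robot

A 6-joint arm with a two-finger parallel gripper is mounted at the origin on the work surface. World frame = base frame: x ahead of the robot, y to its left, z up, the work surface at z = 0. Lengths are in m, angles in degrees, forces in N, time in s.
With the tool pointing down it reaches from about 0.4 to 0.825 m from the base axis. Payload 7 kg.
Tool frame: the origin (TCP) lies on the centre line of the jaws, within the pads' length; the fingertips stand r.tip_reach ahead of it and the grasp point (between the pads) is the TCP (r.tip_reach is the distance from the TCP to the fingertips, in m); z points along the fingers, y is the line along which they close (so a half turn about z gives the same grasp; the last joint's range is limited). The gripper opens to 88 mm and grips with 3 to 60 N. Pads are 19 mm wide; open, the fingers measure 130 mm over their backs; the gripper's body (78 mm by 193 mm) begins 47 mm behind the grasp point.
Start: joints at [-46.977, 20.546, 0.682, 0, -70.136, -16.507], TCP at [0.301, -0.604, 0.246] pointing down, gripper open.
Joint ranges: [-176.03, 176.03], [-82.01, 121.73], [-58.28, 71.71], [-173.87, 95.51], [-174.79, -0.11], [-173.66, 173.66]. Speed limits (degrees/s): [136.94, 136.94, 172.46, 180, 180, 180].

## Interface

Orientations are given as [roll, pitch, yaw] about the fixed x, y, z axes, in that order (R = Rz(yaw) Ry(pitch) Rx(roll)).
In Python, from plant import sensors, cams, r gives the robot as it stands.
- The arm moves only by the tool drive_tool, never from a script. Its argument "rows" is a list of rows, each an object of numbers: "fingers": the gripper's target within -1 to 1 (fully open at 1, half-way at 0, shut at -1); "x", "y", "z": the shift along the tool's x, y, z in m; "spin": the turn about the tool's z in rad. A call has 1 to 10 rows; each row is the pose to reach, as a shift and turn from the pose commanded when the call began, along the tool's axes at that moment; what a row does not reach only later rows make up. A row lasts 1/8 s, in which the tool goes at most 62.5 mm and 10.7 degrees, less where a joint would pass 70% of its speed; a pose out of reach is approached as far as the arm can. A call with a gripper value outside its range is refused whole. The fingers move at their own pace and stop on an object; "newtons" is the grip in N (left out, the last holds). Time passes only in rows, so rows that repeat a pose let the fingers close. It gives the time, the measured TCP pose, the force, the opening and the grip force at its end, in the units of the state.
- sensors.get_state(): the state, without advancing time (a new reading comes with each control period).
- cams.capture(name): name is "scene" or "top" or "wrist"; returns a dict with "pixels" (480x640x3 uint8, red, green, blue), "intrinsics" (3x3 intrinsics, pixels), "k1" (the pictures are not rectified: a ray, as slopes to the right and down, at radius r is drawn at 1 + k1 r^2 times it, then the intrinsics apply), "eye" and "orientation" of the camera in the world; the wrist camera has in their place "T_tool_cam" (4x4, takes a point from camera to tool coordinates, whose origin is the TCP and whose axes are the flange's). Camera axes: x right, y up, looking along -z (the intrinsics and any distortion apply to the point x, -y, -z); pixel columns grow to the right and rows downward; lengths in m; the calibration is good to about 2 mm. A picture is of the moment at which its call begins: read the wrist's pose just before it. There is no depth.
- r.close_job(): hands the job in; it is judged then, once.
The state is a dict: "time_s": time; "joints": joint angles; "qd": joint speeds; "joint_torque": joint torques, N m; "tcp_pos": TCP position; "eef_rot": TCP orientation; "contact_force": force on the tool from outside, world axes, zero at the start; "moment": the same for the moment, N m; "gripper_width": finger opening in m; "gripper_force": force on a finger pad.
Only numpy, scipy, OpenCV 4.12 (cv2) and the standard library are available. Lean on these libraries where they do the work, as an engineer would, in place of code of your own. Each camera call takes 0.05 s, during which the arm holds its last target. There are 200 camera calls.

## Task

On the jeweller's bench, first set the yellow lever of the fixture's blow-off valve to half open (45 degrees, over the green mark) so that air keeps filings out of the corner. Then pick up the blue doming block and set it flat on the fixture's dark plate and press it home into the corner so that its long side is flush against the long fence and its end against the short fence at the same time. The job ends while you are still holding it pressed firmly against both fences, with the valve left as set and the other things on the bench where they were.

Things in the scene. Friction and masses are not known exactly. Their poses are not given: they have to be found in the camera images.
- fixture: Fixed, polished (slippery) dark steel plate, 180 (x) by 260 (y) by 12 mm thick. Origin on the bench at its underside, z up; it spans x -90 to 90, y -100 to 160 mm of this frame. Two steel fences form a corner towards +x and +y, open to -x and -y. Beyond the short fence (+y) stands the brass valve (lever top 80 mm above the bench); outside the corner a thin copper tube up to 48 mm high
- long_fence: Long steel fence on the plate, 12 thick (x) by 122 long (y) by 12 mm high, top 24 mm above the bench; origin at the centre of its underside, axes as the fixture's. The block's long side goes against its -x face, which is 6 mm from its origin
- short_fence: Short steel fence on the plate, 60 long (x) by 12 thick (y) by 12 mm high, top 24 mm above the bench; origin at the centre of its underside, axes as the fixture's. The block's end goes against its -y face, which is 6 mm from its origin
- corner (a point): Point on the plate's upper face where the inner faces of both fences meet; axes as the fixture's: +x is into the long fence, +y into the short fence. With the block home, the middle of its underside lies at x -20, y -30, z 0 mm of this frame
- valve (a joint): Valve lever angle in rad about the vertical axis at point valve_axis, growing anticlockwise seen from above: 0 closed, lever along the fixture's +y; 0.785 half open (green mark); 1.571 fully open, lever along the fixture's -x (red mark). It stays where it is left; friction about 0.12 N m (under 2 N at the grip), hard stops at both ends
- valve_axis (a point): On the valve's vertical turning axis, at the height of the lever's middle (73 mm above the bench); fixed to the fixture, axes as the fixture's
- valve_grip (a point): On the yellow lever, 70 mm out from the axis, at mid height of the grip, 73 mm above the bench; turns with the lever, y points outward along it. The yellow grip is 12 mm wide, 14 mm high and reaches from 34 to 90 mm out from the axis; 54 mm free below it down to the plate; a white scale disc of 40 mm radius lies under its inner end
- doming_block: Blue anodised aluminium doming block with six dark round dimples on top, 40 (x) by 60 (y) by 48 mm high, about 0.3 kg, standing loose on the bench; origin at the centre of its underside, z up. Half a turn makes no difference. To be gripped above the fences (12 mm above the plate) it is held by its upper part
- bur_stand_a: Lavender round tiered bur stand, 120 mm across, 75 mm high; origin under its centre. Leave alone
- bur_stand_b: Second lavender bur stand, same size. Leave alone
- pliers: Pliers with teal handles lying flat, about 150 mm long, 12 mm high; origin near the pivot. Leave alone
- ring_clamp: Wooden ring clamp lying flat, 110 by 24 by 18 mm; origin under its centre. Leave alone
- hammer: Small hammer lying flat; origin under its middle. Leave alone
- bead_dish: White dish of beads, 84 mm across, 22 mm high; origin under its centre. Leave alone
- wax_block: Dark green carving wax slab lying flat, 50 by 70 by 22 mm; origin under its centre. Leave alone
Not all that is in view belongs to the job. Of the things that look like the doming_block, take the one that is farthest from the robot's base at the start.

How it is judged:
By the outcome, as a careful person would: the job done as asked, in the order asked, and still so for the second after the job is handed in, while the arm keeps its last pose, push and grip.
It also fails if it takes over 50 s, if anything falls off the work surface, if the arm or the gripper's body presses on something with over 40 N, if the wrist force passes 120 N, or if a joint passes its speed limit or range.

## Working session

There is one attempt and no reset: what is moved stays moved. The work goes in short steps, Python scripts to look and compute and a tool call to move; the robot and the scene stay as the last step left them, time stands still between calls to the robot, and variables do not carry over. Pictures are saved under pics/ and viewed, at most 10 in all, crops included, and the job is handed in when it is done.

Besides the shell and the picture viewer there is one more tool, called after ">>>" as a command line: name --argument value ..., lists and objects as JSON in quotes. drive_tool: Moves the arm, as the interface text tells. Its arguments: {"type":"object","properties":{"rows":{"type":"array"},"newtons":{"type":"number"}},"required":["rows"]}

```bash
mkdir -p pics; ls
cat > h.py <<'E'
import numpy as np, cv2, json
from scipy.spatial.transform import Rotation as R
from plant import sensors, cams, r
def rot(o):
    o=np.array(o,float)
    if o.shape==(3,3): return o
    if o.size==4: return R.from_quat(o).as_matrix()
    return R.from_euler('xyz',o,degrees=True).as_matrix()
def cap(name):
    s=sensors.get_state(); c=cams.capture(name)
    if name=='wrist':
        T=np.array(c['T_tool_cam']); Rt=rot(s['eef_rot'])
        c['E']=Rt@T[:3,3]+np.array(s['tcp_pos']); c['R']=Rt@T[:3,:3]
    else: c['E']=np.array(c['eye']); c['R']=rot(c['orientation'])
    return c
def ray(c,uv):
    uv=np.atleast_2d(np.array(uv,float)); K=np.array(c['intrinsics']); k=float(c['k1'])
    n=cv2.undistortPoints(uv[:,None],K,np.array([k,0,0,0.]))[:,0]
    d=np.c_[n[:,0],-n[:,1],-np.ones(len(n))]
    return d@c['R'].T
def onz(c,uv,z):
    d=ray(c,uv); return c['E']+d*((z-c['E'][2])/d[:,2])[:,None]
def save(c,f): cv2.imwrite('pics/'+f,c['pixels'][:,:,::-1])
E
python3 - <<'E'
from h import *
for n in ['top','scene']:
    c=cap(n); save(c,n+'0.png'); print(n,c['eye'],c['orientation'],c['k1'],c['intrinsics'])
print(sensors.get_state(), r.tip_reach)
E
```

```text
pics
top [ 0.386313   -0.04827779  1.60239579] [  6.43854749  -0.31359414 -88.44670348] -0.1711902715377974 [[567.6360411    0.         320.29131623]
 [  0.         567.6360411  226.36414131]
 [  0.           0.           1.        ]]
scene [ 1.26664303 -0.65470149  0.73914541] [53.96649763  0.26229091 48.61830725] 0.005646610872149806 [[504.7088981    0.         323.33265081]
 [  0.         504.7088981  237.48202906]
 [  0.           0.           1.        ]]
{'time_s': 0.1, 'joints': array([-4.69771752e+01,  2.05856422e+01,  6.38288139e-01, -1.60928139e-02,
       -7.01336965e+01, -1.65054572e+01]), 'qd': array([-0.05759885,  0.01074974,  0.11648344,  0.05462966,  0.00783454,
       -0.0211149 ]), 'joint_torque': array([-1.34883878e-03, -5.84162271e+01,  2.93753332e+01,  7.01554388e+00,
        1.01957854e-02, -5.87457703e-05]), 'tcp_pos': array([ 0.30114428, -0.60365315,  0.24473499]), 'eef_rot': array([ 1.79917991e+02, -8.52321165e-03, -1.53488106e+02]), 'contact_force': array([-0.7867141 ,  0.53741705, -0.62174222]), 'moment': array([ 0.02562723,  0.00119169, -0.01290096]), 'gripper_force': 0.0, 'gripper_width': 0.08722930591754989} 0.019
```

View pics/top0.png

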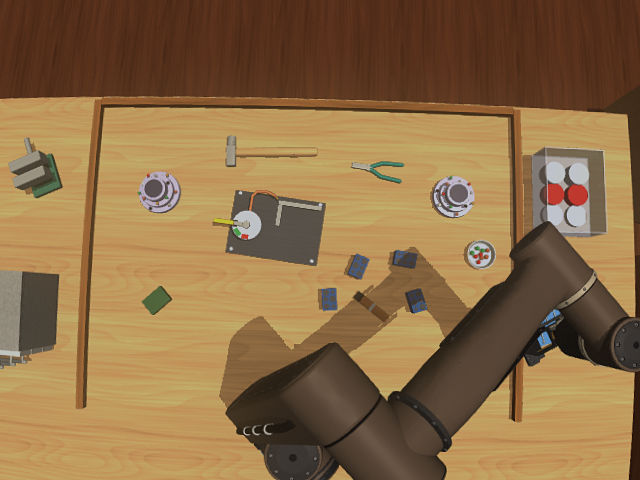

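View pics/scene0.png

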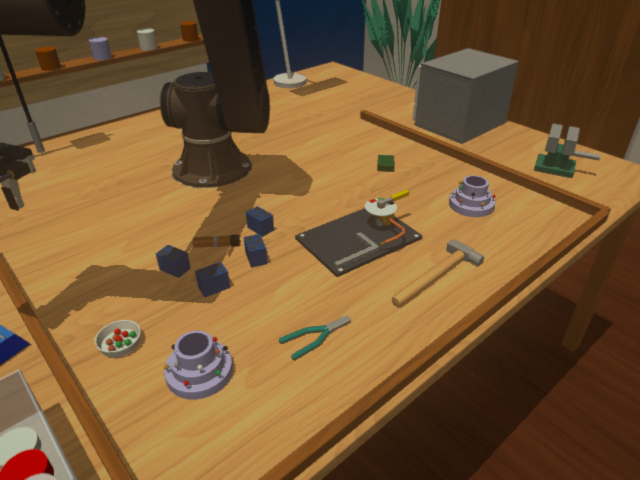

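The top view shows the fixture plate, corners about (237,190), (325,203), (317,265) and (228,252). The valve disc is at (246,225), with the lever pointing left (closed). Four blue blocks lie at about (329,299), (357,266), (404,259) and (415,300).

Run:
```python
from h import *
c=cap('top'); im=c['pixels']; hsv=cv2.cvtColor(im,cv2.COLOR_RGB2HSV)
def blobs(m,mn):
    cs,_=cv2.findContours(m.astype(np.uint8),cv2.RETR_EXTERNAL,cv2.CHAIN_APPROX_NONE)
    return [k for k in cs if cv2.contourArea(k)>mn]
h,s,v=[hsv[...,i].astype(int) for i in range(3)]
blue=(h>100)&(h<130)&(s>70)
for k in blobs(blue,60):
    (u,w),wh,a=cv2.minAreaRect(k); p=onz(c,[[u,w]],.04)[0]
    bx=onz(c,cv2.boxPoints(((u,w),wh,a)),.045); 
    print('blue',round(u),round(w),np.round(wh),p.round(3),'r',np.hypot(*p[:2]).round(3),bx[:,:2].round(3).tolist())
dark=(v<90)&(s<90); dark[:170]=0;dark[280:]=0;dark[:,:200]=0;dark[:,345:]=0
dark=cv2.morphologyEx(dark.astype(np.uint8),cv2.MORPH_CLOSE,np.ones((5,5)))
for k in blobs(dark,800):
    q=cv2.minAreaRect(k); b=onz(c,cv2.boxPoints(q),.012); print('plate',q,b[:,:2].round(4).tolist(),b.mean(0))
yel=(h>22)&(h<34)&(s>180)&(v>150); yel[:200]=0;yel[250:]=0;yel[:,:200]=0;yel[:,260:]=0
for k in blobs(yel,10):
    q=cv2.minAreaRect(k); print('lever',q,onz(c,cv2.boxPoints(q),.08)[:,:2].round(3).tolist())
```

```text
blue 543 338 [13. 12.] [ 0.264 -0.688  0.04 ] r 0.737 [[0.274, -0.662], [0.287, -0.695], [0.254, -0.71], [0.241, -0.676]]
blue 329 299 [21. 13.] [ 0.363 -0.081  0.04 ] r 0.372 [[0.39, -0.06], [0.393, -0.097], [0.337, -0.102], [0.334, -0.065]]
blue 358 266 [14. 21.] [ 0.456 -0.159  0.04 ] r 0.483 [[0.435, -0.131], [0.49, -0.152], [0.476, -0.187], [0.422, -0.166]]
plate ((275.2962341308594, 227.31320190429688), (90.46902465820312, 62.68089294433594), 8.820379257202148) [[0.4878, 0.2121], [0.6653, 0.1927], [0.6321, -0.0631], [0.4561, -0.0408]] [0.56031465 0.07523224 0.012     ]
lever ((223.02310180664062, 220.81541442871094), (18.357141494750977, 3.5970072746276855), 7.125016689300537) [[0.564, 0.238], [0.573, 0.237], [0.569, 0.187], [0.559, 0.188]]
```

```bash
cat >> h.py <<'E'
def shift(p,yaw=None):
    s=sensors.get_state(); Rt=rot(s['eef_rot']); y0=s['eef_rot'][2]
    d=Rt.T@(np.array(p)-s['tcp_pos']); sp=0 if yaw is None else -np.radians((yaw-y0+180)%360-180)
    print('shift',d.round(4),'spin',round(sp,4),'rows>=',(np.linalg.norm(d)/.0625).round(1),(abs(sp)/np.radians(10.7)).round(1))
def st():
    s=sensors.get_state(); print(*[(k,np.round(s[k],4).tolist()) for k in ('time_s','tcp_pos','eef_rot','contact_force','gripper_width','gripper_force','joints')],sep='\n')
E
python3 - <<'E'
from h import *
c=cap('wrist'); print(np.array(c['T_tool_cam']).round(3),c['intrinsics'],c['k1'])
shift([.56,.10,.30],-97)
E
```

```text
[[-0.001  0.951  0.308  0.084]
 [ 1.     0.     0.001 -0.   ]
 [ 0.001  0.308 -0.951 -0.139]
 [ 0.     0.     0.     1.   ]] [[332.45657929   0.         319.25310376]
 [  0.         332.45657929 236.42118363]
 [  0.           0.           1.        ]] -0.06195174150956419
shift [-0.5457  0.5143 -0.0546] spin -0.9859 rows>= 12.0 5.3
```

>>> drive_tool --rows '[{"x":-0.546,"y":0.514,"z":-0.055,"spin":-0.986,"fingers":1},{"x":-0.546,"y":0.514,"z":-0.055,"spin":-0.986,"fingers":1},{"x":-0.546,"y":0.514,"z":-0.055,"spin":-0.986,"fingers":1},{"x":-0.546,"y":0.514,"z":-0.055,"spin":-0.986,"fingers":1},{"x":-0.546,"y":0.514,"z":-0.055,"spin":-0.986,"fingers":1},{"x":-0.546,"y":0.514,"z":-0.055,"spin":-0.986,"fingers":1},{"x":-0.546,"y":0.514,"z":-0.055,"spin":-0.986,"fingers":1},{"x":-0.546,"y":0.514,"z":-0.055,"spin":-0.986,"fingers":1},{"x":-0.546,"y":0.514,"z":-0.055,"spin":-0.986,"fingers":1},{"x":-0.546,"y":0.514,"z":-0.055,"spin":-0.986,"fingers":1}]'

```text
time_s: 1.45
tcp_pos: [0.5169, -0.0169, 0.2917]
eef_rot: [-180.0, 0.0, -97.0]
contact_force: [1.6, -0.4, 0.1]
gripper_width: 0.0878
gripper_force: 0.0
```

Run:
```python
from h import *
st(); shift([.56,.10,.30],-97)
```

```text
('time_s', 1.45)
('tcp_pos', [0.5169, -0.0169, 0.2917])
('eef_rot', [-179.9635, 0.0174, -96.9724])
('contact_force', [1.5628, -0.4073, 0.1139])
('gripper_width', 0.0878)
('gripper_force', 0.0)
('joints', [19.891, 3.8905, -14.758, 0.001, -71.3111, -26.8637])
shift [-0.1213 -0.0286 -0.0082] spin 0.0005 rows>= 2.0 0.0
```

>>> drive_tool --rows '[{"x":-0.12,"y":-0.029,"z":-0.008},{"x":-0.12,"y":-0.029,"z":-0.008},{"x":-0.12,"y":-0.029,"z":-0.008},{"x":-0.12,"y":-0.029,"z":-0.008}]'

```text
invalid input
```

Run:
```python
from h import *
c=cap('wrist'); save(c,'w1.png'); t=cap('top')
a=cv2.resize(t['pixels'][230:320,300:450],None,fx=4,fy=4,interpolation=cv2.INTER_CUBIC); cv2.imwrite('pics/t1.png',a[:,:,::-1])
cv2.imwrite('pics/w1raw.png',c['pixels'][:,:,::-1]); np.savez('w1.npz',E=c['E'],R=c['R'],px=c['pixels'],intrinsics=c['intrinsics'],k1=c['k1'])
np.savez('t1.npz',E=t['E'],R=t['R'],px=t['pixels'],intrinsics=t['intrinsics'],k1=t['k1'])
```

```text
(no output)
```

View pics/w1.png

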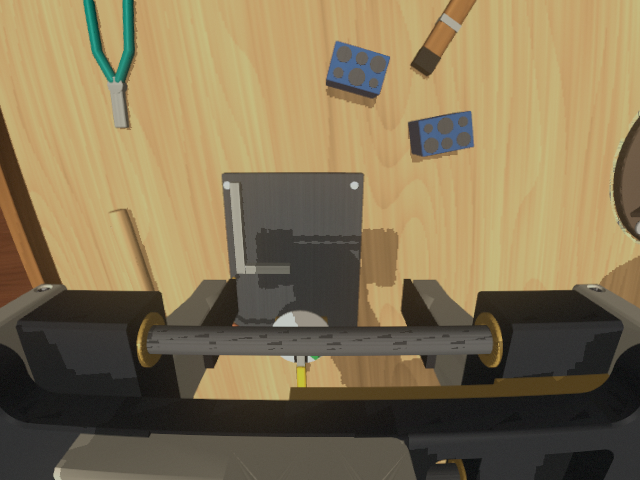

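View pics/t1.png

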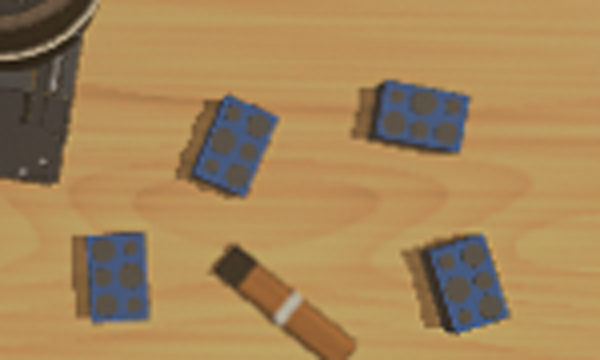

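Wrist view: plate corners at (223,173) and (363,173); long fence at x≈237, y 182–272; short fence at y≈270; lever at (302,376) just behind the finger bar. The top crop shows all four blocks lit; the farthest is the upper right one (crop (422,117)).

Run:
```python
from h import *
L=lambda f:dict(np.load(f))
t=L('t1.npz'); im=t['px']; hsv=cv2.cvtColor(im,cv2.COLOR_RGB2HSV)
m=cv2.inRange(hsv,(100,70,40),(130,255,255)); m=cv2.morphologyEx(m,cv2.MORPH_CLOSE,np.ones((5,5)))
for k in cv2.findContours(m,0,1)[0]:
    if cv2.contourArea(k)<60: continue
    q=cv2.minAreaRect(k); b=onz(t,cv2.boxPoints(q),.048)[:,:2]; p=b.mean(0)
    e=[b[1]-b[0],b[2]-b[1]]; l=max(e,key=np.linalg.norm)
    print('blk',np.round(q[0]),p.round(4),'r',np.hypot(*p).round(3),'long dir',np.degrees(np.arctan2(l[1],l[0])).round(1),[np.linalg.norm(x).round(3) for x in e])
w=L('w1.npz'); im=w['px']; hsv=cv2.cvtColor(im,cv2.COLOR_RGB2HSV)
f=((hsv[...,1]<60)&(hsv[...,2]>105)).astype(np.uint8); f[:175]=0; f[280:]=0; f[:,:222]=0; f[:,300:]=0
n,lab,S,C=cv2.connectedComponentsWithStats(f)
for i in range(1,n):
    if S[i,4]>100: print('fence blob',S[i])
# row/col profiles: long fence edges for rows 195..255, short fence near-edge for columns 255..285
for v in range(195,260,15):
    print(v,np.flatnonzero(f[v,222:270])[[0,-1]]+222, end=' ')
print()
for u in range(252,288,8):
    z=np.flatnonzero(f[230:280,u])+230; print(u,z[[0,-1]] if len(z) else None,end=' ')
print(); y=cv2.inRange(hsv,(22,150,120),(34,255,255)); 
n,lab,S,C=cv2.connectedComponentsWithStats(y)
for i in range(1,n):
    if S[i,4]>30: print('yel',S[i],C[i])
print(hsv[230,228:262].tolist())
```

```text
blk [417. 300.] [ 0.3652 -0.3219] r 0.487 long dir -160.4 [np.float64(0.039), np.float64(0.059)]
blk [329. 299.] [ 0.3636 -0.0808] r 0.372 long dir -175.0 [np.float64(0.037), np.float64(0.056)]
blk [561. 310.] [ 0.3428 -0.7404] r 0.816 long dir -72.9 [np.float64(0.199), np.float64(0.157)]
blk [358. 266.] [ 0.4557 -0.1589] r 0.483 long dir -21.9 [np.float64(0.058), np.float64(0.038)]
blk [405. 259.] [ 0.4791 -0.2875] r 0.559 long dir -99.1 [np.float64(0.038), np.float64(0.058)]
fence blob [ 223  181   66   93 1254]
195 [230 239] 210 [231 240] 225 [226 241] 240 [234 242] 255 [235 243] 
252 [265 273] 260 [266 273] 268 [266 272] 276 [266 273] 284 [266 273] 
yel [297 367   9  20 179] [300.97765363 376.55307263]
[[21, 35, 95], [20, 32, 95], [18, 33, 94], [18, 36, 93], [20, 32, 95], [25, 17, 166], [25, 26, 167], [24, 29, 168], [25, 27, 167], [22, 29, 165], [23, 28, 165], [25, 28, 165], [25, 27, 167], [25, 26, 170], [20, 52, 74], [18, 58, 75], [20, 45, 68], [19, 31, 90], [21, 28, 91], [19, 32, 89], [23, 25, 90], [20, 25, 90], [21, 28, 92], [17, 26, 89], [20, 26, 89], [20, 25, 90], [21, 28, 90], [23, 23, 90], [26, 23, 88], [20, 26, 89], [23, 23, 88], [21, 21, 87], [23, 26, 87], [17, 37, 62]]
```

Run:
```python
from h import *
w=dict(np.load('w1.npz'))
l=onz(w,[[239.5,195],[240.5,210],[241.5,225],[242.5,240],[243.5,255]],.024)[:,:2]
s=onz(w,[[252,265.5],[268,265.7],[284,265.7]],.024)[:,:2]
print(l.round(4),s.round(4)); d=l[-1]-l[0]; print('y dir',np.degrees(np.arctan2(d[1],d[0])),'x dir',np.degrees(np.arctan2(*(s[0]-s[-1])[::-1])))
print('plate',onz(w,[[222.5,173],[363.5,173]],.012).round(4))
# lever edges
hsv=cv2.cvtColor(w['px'],cv2.COLOR_RGB2HSV); y=cv2.inRange(hsv,(22,120,100),(34,255,255))
for v in (370,376,382): 
    u=np.flatnonzero(y[v,290:315])+290; print('lever',v,u[[0,-1]],onz(w,[[u.mean(),v]],.08).round(4))
def lint(a,b,c,d): return np.linalg.solve(np.c_[b-a,-(d-c)],c-a)[0]*(b-a)+a
cr=lint(l[0],l[-1],s[0],s[-1]); print('corner',cr)
shift([.567,.220,.14],-97)
```

```text
[[ 0.6148 -0.0361]
 [ 0.6172 -0.0171]
 [ 0.6197  0.0024]
 [ 0.6223  0.0224]
 [ 0.6251  0.043 ]] [[0.6167 0.059 ]
 [0.5956 0.0619]
 [0.5745 0.0644]]
y dir 82.61754013457012 x dir -7.256783573715532
plate [[ 0.634  -0.0644  0.012 ]
 [ 0.4585 -0.0425  0.012 ]]
lever 370 [296 305] [[0.5669 0.1884 0.08  ]]
lever 376 [297 305] [[0.5676 0.198  0.08  ]]
lever 382 [297 305] [[0.569  0.2077 0.08  ]]
corner [0.62696725 0.05771208]
shift [-0.2385 -0.0207  0.1516] spin 0.0049 rows>= 4.5 0.0
```

>>> drive_tool --rows '[{"x":-0.237,"y":-0.022,"z":0.12,"spin":0.005,"fingers":1},{"x":-0.237,"y":-0.022,"z":0.12,"spin":0.005,"fingers":1},{"x":-0.237,"y":-0.022,"z":0.12,"spin":0.005,"fingers":1},{"x":-0.237,"y":-0.022,"z":0.12,"spin":0.005,"fingers":1},{"x":-0.237,"y":-0.022,"z":0.12,"spin":0.005,"fingers":1},{"x":-0.237,"y":-0.022,"z":0.12,"spin":0.005,"fingers":1}]'

```text
time_s: 2.3
tcp_pos: [0.567, 0.2137, 0.1702]
eef_rot: [179.9, -0.1, -97.2]
contact_force: [-0.6, -0.9, 0.3]
gripper_width: 0.0877
gripper_force: 0.0
```

Run:
```python
from h import *
c=cap('wrist'); save(c,'w2.png'); hsv=cv2.cvtColor(c['pixels'],cv2.COLOR_RGB2HSV)
y=cv2.inRange(hsv,(22,120,100),(34,255,255)); y[:,:250]=0;y[:,390:]=0
for v in range(250,345,10):
    u=np.flatnonzero(y[v]); 
    if len(u)>2: print(v,u[[0,-1]],onz(c,[[u.mean(),v]],.08)[0].round(4))
t=cap('top'); save(t,'t2.png')
hv=cv2.cvtColor(t['pixels'],cv2.COLOR_RGB2HSV); m=cv2.inRange(hv,(0,0,190),(180,40,255)); m[:205]=0;m[245:]=0;m[:,:225]=0;m[:,265:]=0
k=max(cv2.findContours(m,0,1)[0],key=cv2.contourArea); q=cv2.minEnclosingCircle(k); print(q,onz(t,[q[0]],.062))
st(); shift([.569,.218,.073],-97.3)
```

```text
250 [308 323] [0.5698 0.2133 0.08  ]
260 [309 323] [0.5705 0.2212 0.08  ]
270 [309 323] [0.5715 0.2292 0.08  ]
280 [310 323] [0.5722 0.2374 0.08  ]
((246.35916137695312, 224.56338500976562), 14.098688125610352) [[0.55966056 0.15049145 0.062     ]]
('time_s', 2.4)
('tcp_pos', [0.5674, 0.2127, 0.1718])
('eef_rot', [-179.9881, 0.0018, -97.3011])
('contact_force', [0.001, -0.2974, 0.3685])
('gripper_width', 0.0877)
('gripper_force', 0.0)
('joints', [39.0028, 17.3522, -14.1487, 0.0087, -58.4896, -46.3085])
shift [-0.0055 -0.0009  0.0988] spin -0.0 rows>= 1.6 0.0
```

View pics/w2.png

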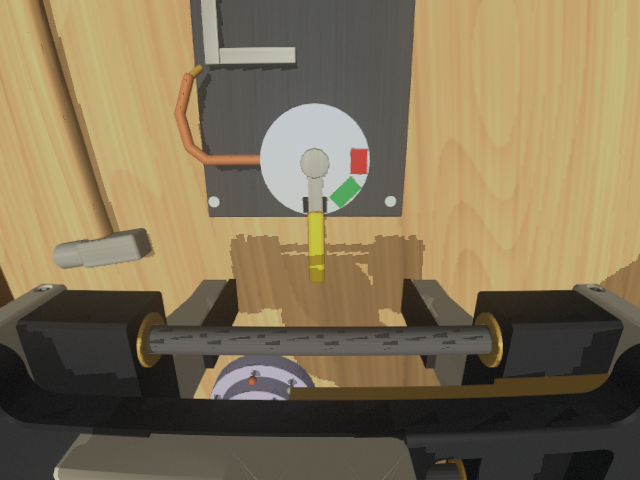

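The wrist view shows the lever from the pivot (315,162) to its end (317,281), the green mark at (345,193), red at (359,161), and clear space on both sides of the grip.

>>> drive_tool --rows '[{"x":-0.005,"y":-0.0015,"z":0.05,"spin":0,"fingers":1},{"x":-0.005,"y":-0.0015,"z":0.098,"spin":0,"fingers":1},{"x":-0.005,"y":-0.0015,"z":0.098,"spin":0,"fingers":1},{"x":-0.005,"y":-0.0015,"z":0.098,"spin":0,"fingers":-0.4},{"x":-0.005,"y":-0.0015,"z":0.098,"spin":0,"fingers":-1},{"x":-0.005,"y":-0.0015,"z":0.098,"spin":0,"fingers":-1},{"x":-0.005,"y":-0.0015,"z":0.098,"spin":0,"fingers":-1},{"x":-0.005,"y":-0.0015,"z":0.098,"spin":0,"fingers":-1},{"x":-0.005,"y":-0.0015,"z":0.098,"spin":0,"fingers":-1}]' --newtons 12

```text
time_s: 3.52
tcp_pos: [0.5694, 0.2183, 0.0733]
eef_rot: [180.0, -0.0, -97.3]
contact_force: [0.9, 0.4, -0.5]
gripper_width: 0.0332
gripper_force: 0.0
```

>>> drive_tool --rows '[{"x":0,"y":0,"z":0,"spin":0,"fingers":-1},{"x":0,"y":0,"z":0,"spin":0,"fingers":-1},{"x":0,"y":0,"z":0,"spin":0,"fingers":-1},{"x":0,"y":0,"z":0,"spin":0,"fingers":-1}]' --newtons 12

```text
time_s: 4.03
tcp_pos: [0.5696, 0.2183, 0.0732]
eef_rot: [-180.0, -0.0, -97.3]
contact_force: [1.1, -0.3, -1.1]
gripper_width: 0.0121
gripper_force: 12.0
```

>>> drive_tool --rows '[{"x":0.0008,"y":0.0108,"z":0,"spin":-0.157,"fingers":-1},{"x":0.0034,"y":0.0213,"z":0,"spin":-0.314,"fingers":-1},{"x":0.0075,"y":0.0313,"z":0,"spin":-0.471,"fingers":-1},{"x":0.0132,"y":0.0406,"z":0,"spin":-0.628,"fingers":-1},{"x":0.0202,"y":0.0488,"z":0,"spin":-0.785,"fingers":-1},{"x":0.0202,"y":0.0488,"z":0,"spin":-0.785,"fingers":-1},{"x":0.0202,"y":0.0488,"z":0,"spin":-0.785,"fingers":-1}]' --newtons 12

```text
time_s: 4.9
tcp_pos: [0.5194, 0.2031, 0.0733]
eef_rot: [180.0, -0.1, -52.3]
contact_force: [9.2, -8.0, -5.1]
gripper_width: 0.0124
gripper_force: 12.1
```

>>> drive_tool --rows '[{"x":0.002,"y":0,"z":0,"spin":0,"fingers":-0.3},{"x":0.002,"y":0,"z":0,"spin":0,"fingers":0.2},{"x":0.002,"y":0,"z":0,"spin":0,"fingers":0.2},{"x":0.002,"y":0,"z":0,"spin":0,"fingers":0.2},{"x":0.002,"y":0,"z":-0.05,"spin":0,"fingers":1},{"x":0.002,"y":0,"z":-0.1,"spin":0,"fingers":1},{"x":0.002,"y":0,"z":-0.15,"spin":0,"fingers":1},{"x":0.002,"y":0,"z":-0.15,"spin":0,"fingers":1}]'

```text
time_s: 5.9
tcp_pos: [0.5216, 0.2042, 0.228]
eef_rot: [-179.5, -0.0, -52.3]
contact_force: [-0.3, -0.2, -1.3]
gripper_width: 0.0851
gripper_force: 0.0
```

Run:
```python
from h import *
c=cap('wrist'); save(c,'w3.png'); hsv=cv2.cvtColor(c['pixels'],cv2.COLOR_RGB2HSV)
y=cv2.inRange(hsv,(22,120,100),(34,255,255)); y[:,:250]=0;y[:,390:]=0; P=[]
for v in range(180,325,8):
    u=np.flatnonzero(y[v]); 
    if len(u)>5 and u[-1]-u[0]<30: P.append([u.mean(),v])
w=onz(c,P,.08)[:,:2]; d=np.polyfit(w[:,0],w[:,1],1); print(w.round(4).tolist(),'lever angle mod180',np.degrees(np.arctan(d[0])),'want 127.7 -> -52.3')
st(); shift([.479,-.2875,.16],-9)
```

```text
[[0.5378, 0.1802], [0.5334, 0.1858], [0.529, 0.1915], [0.5241, 0.197], [0.5196, 0.2029], [0.5142, 0.2083], [0.5095, 0.2143]] lever angle mod180 -50.0818723191184 want 127.7 -> -52.3
('time_s', 5.95)
('tcp_pos', [0.5204, 0.2036, 0.2254])
('eef_rot', [-179.7471, 0.0167, -52.2856])
('contact_force', [0.6577, -0.7972, -1.1506])
('gripper_width', 0.0861)
('gripper_force', 0.0)
('joints', [41.4414, 10.3433, -16.0674, -0.0002, -63.3359, -3.7269])
shift [0.3632 0.3334 0.0638] spin -0.7555 rows>= 8.0 4.0
```

View pics/w3.png

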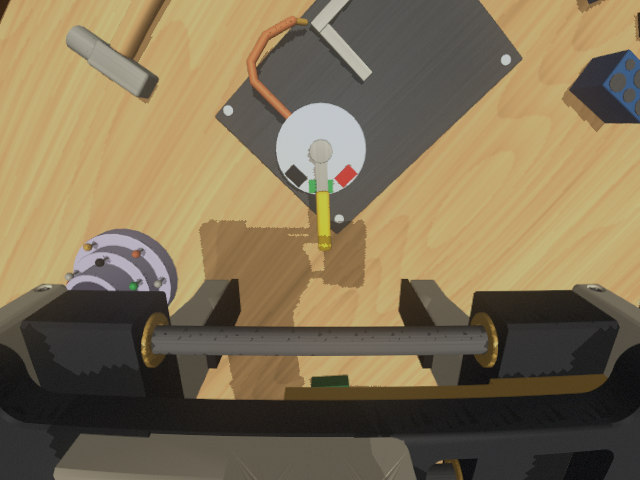

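The lever now lies over the green mark at (320,186), and its measured turn is about 45.6 degrees. On to the block.

Run:
```python
from h import *
shift([.479,-.2875,.2],-99)
```

```text
shift [0.3632 0.3332 0.0238] spin 0.8153 rows>= 7.9 4.4
```

>>> drive_tool --rows '[{"x":0.363,"y":0.333,"z":0.024,"spin":0.815,"fingers":0.4},{"x":0.363,"y":0.333,"z":0.024,"spin":0.815,"fingers":0.4},{"x":0.363,"y":0.333,"z":0.024,"spin":0.815,"fingers":0.4},{"x":0.363,"y":0.333,"z":0.024,"spin":0.815,"fingers":0.4},{"x":0.363,"y":0.333,"z":0.024,"spin":0.815,"fingers":0.4},{"x":0.363,"y":0.333,"z":0.024,"spin":0.815,"fingers":0.4},{"x":0.363,"y":0.333,"z":0.024,"spin":0.815,"fingers":0.4},{"x":0.363,"y":0.333,"z":0.024,"spin":0.815,"fingers":0.4},{"x":0.363,"y":0.333,"z":0.024,"spin":0.815,"fingers":0.4},{"x":0.363,"y":0.333,"z":0.024,"spin":0.815,"fingers":0.4}]'

```text
time_s: 7.2
tcp_pos: [0.4775, -0.2879, 0.198]
eef_rot: [179.9, 0.0, -99.1]
contact_force: [0.4, -0.0, -0.5]
gripper_width: 0.0615
gripper_force: 0.0
```

Run:
```python
from h import *
st(); c=cap('wrist'); save(c,'w4.png'); hsv=cv2.cvtColor(c['pixels'],cv2.COLOR_RGB2HSV)
m=cv2.inRange(hsv,(100,60,75),(130,255,255)); m=cv2.morphologyEx(m,cv2.MORPH_CLOSE,np.ones((11,11)))
for k in cv2.findContours(m,0,1)[0]:
    if cv2.contourArea(k)<400: continue
    q=cv2.minAreaRect(k); b=onz(c,cv2.boxPoints(q),.048)[:,:2]; p=b.mean(0)
    e=[b[1]-b[0],b[2]-b[1]]; l=max(e,key=np.linalg.norm)
    print('blk',np.round(q[0]),p.round(4),'long',np.degrees(np.arctan2(l[1],l[0])).round(1),[np.linalg.norm(x).round(3) for x in e])
```

```text
('time_s', 7.2)
('tcp_pos', [0.4775, -0.2879, 0.198])
('eef_rot', [179.8803, 0.0257, -99.0665])
('contact_force', [0.4159, -0.0244, -0.5349])
('gripper_width', 0.0615)
('gripper_force', 0.0)
('joints', [-10.9847, 11.731, -18.1094, -0.025, -60.2801, 1.9306])
blk [314. 226.] [ 0.4822 -0.2888] long 81.7 [np.float64(0.037), np.float64(0.058)]
blk [438. 170.] [ 0.3677 -0.3221] long -161.8 [np.float64(0.06), np.float64(0.039)]
```

View pics/w4.png

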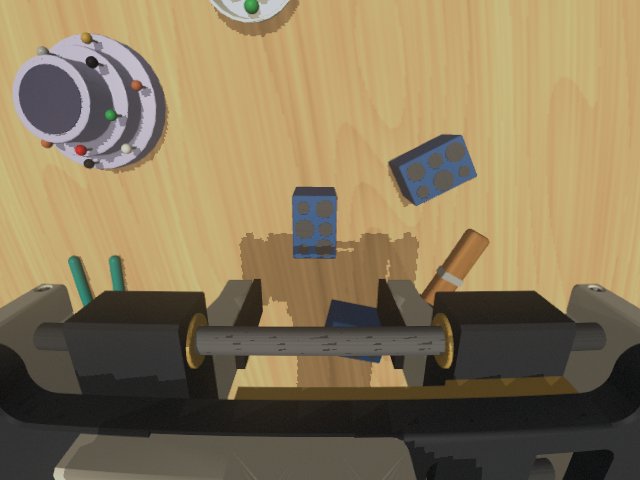

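The wrist view shows the target block at (314,226), aligned with the jaws and with free room for the fingers. I descend and grip.

>>> drive_tool --rows '[{"x":0.001,"y":-0.0045,"z":0.06,"spin":-0.013,"fingers":0.4},{"x":0.001,"y":-0.0045,"z":0.12,"spin":-0.013,"fingers":0.4},{"x":0.001,"y":-0.0045,"z":0.15,"spin":-0.013,"fingers":0.4},{"x":0.001,"y":-0.0045,"z":0.162,"spin":-0.013,"fingers":0.4},{"x":0.001,"y":-0.0045,"z":0.162,"spin":-0.013,"fingers":0.4},{"x":0.001,"y":-0.0045,"z":0.162,"spin":-0.013,"fingers":-0.3},{"x":0.001,"y":-0.0045,"z":0.162,"spin":-0.013,"fingers":-0.3},{"x":0.001,"y":-0.0045,"z":0.162,"spin":-0.013,"fingers":-0.3},{"x":0.001,"y":-0.0045,"z":0.162,"spin":-0.013,"fingers":-0.3},{"x":0.001,"y":-0.0045,"z":0.162,"spin":-0.013,"fingers":-0.3}]' --newtons 40

```text
time_s: 8.5
tcp_pos: [0.4825, -0.2898, 0.0383]
eef_rot: [-180.0, -0.0, -98.3]
contact_force: [-2.2, 1.8, 7.5]
gripper_width: 0.0401
gripper_force: 39.9
```

>>> drive_tool --rows '[{"x":0,"y":0,"z":-0.03,"spin":0,"fingers":-0.5},{"x":0,"y":0,"z":-0.09,"spin":0,"fingers":-0.5},{"x":0,"y":0,"z":-0.09,"spin":0,"fingers":-0.5}]' --newtons 50

```text
time_s: 8.88
tcp_pos: [0.4854, -0.2907, 0.1322]
eef_rot: [-179.5, -0.1, -98.2]
contact_force: [0.1, 0.3, -4.6]
gripper_width: 0.0397
gripper_force: 49.9
```

Run:
```python
from h import *
st(); shift([.5754,.0088,.11],-97.3)
```

```text
('time_s', 8.875)
('tcp_pos', [0.4854, -0.2907, 0.1322])
('eef_rot', [-179.4784, -0.0796, -98.221])
('contact_force', [0.1416, 0.2726, -4.5576])
('gripper_width', 0.0397)
('gripper_force', 49.924)
('joints', [-11.0661, 15.849, -22.3169, 0.0687, -51.3091, 2.8028])
shift [-0.3093 -0.046   0.0222] spin -0.0161 rows>= 5.0 0.1
```

>>> drive_tool --rows '[{"x":-0.05,"y":-0.008,"z":0,"spin":-0.016,"fingers":-0.5},{"x":-0.1,"y":-0.015,"z":0,"spin":-0.016,"fingers":-0.5},{"x":-0.15,"y":-0.023,"z":0,"spin":-0.016,"fingers":-0.5},{"x":-0.2,"y":-0.031,"z":0,"spin":-0.016,"fingers":-0.5},{"x":-0.25,"y":-0.039,"z":0,"spin":-0.016,"fingers":-0.5},{"x":-0.29,"y":-0.045,"z":0.01,"spin":-0.016,"fingers":-0.5},{"x":-0.31,"y":-0.048,"z":0.02,"spin":-0.016,"fingers":-0.5},{"x":-0.31,"y":-0.048,"z":0.02,"spin":-0.016,"fingers":-0.5},{"x":-0.31,"y":-0.048,"z":0.02,"spin":-0.016,"fingers":-0.5}]'

```text
time_s: 10.0
tcp_pos: [0.5739, 0.0094, 0.1068]
eef_rot: [179.9, -0.0, -97.4]
contact_force: [-0.3, -0.2, -2.9]
gripper_width: 0.0395
gripper_force: 49.9
```

Run:
```python
from h import *
st(); c=cap('wrist'); save(c,'w5.png'); shift([.5754,.0088,.052],-97.3); shift([.6034,.0304,.05],-97.3)
```

```text
('time_s', 10.0)
('tcp_pos', [0.5739, 0.0094, 0.1068])
('eef_rot', [179.9341, -0.0306, -97.3624])
('contact_force', [-0.2942, -0.1638, -2.9065])
('gripper_width', 0.0395)
('gripper_force', 49.9239)
('joints', [20.46, 18.5088, -22.373, -0.0049, -49.1907, -27.8193])
shift [ 0.0003 -0.0014  0.0551] spin -0.0015 rows>= 0.9 0.0
shift [-0.0247 -0.0264  0.0571] spin -0.0015 rows>= 1.1 0.0
```

View pics/w5.png

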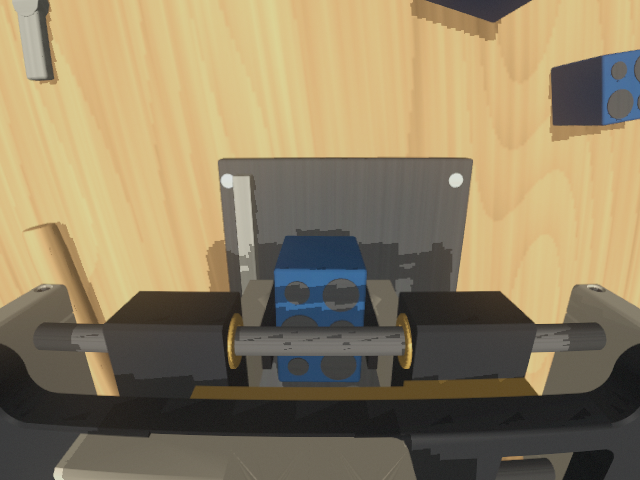

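The wrist view shows the block held squarely (dimples at 280–365 × 280–380), with the long fence to its left. I lower it onto the plate clear of both fences.

>>> drive_tool --rows '[{"x":0,"y":-0.001,"z":0.03,"spin":0,"fingers":-0.5},{"x":0,"y":-0.001,"z":0.05,"spin":0,"fingers":-0.5},{"x":0,"y":-0.001,"z":0.054,"spin":0,"fingers":-0.5},{"x":0,"y":-0.001,"z":0.055,"spin":0,"fingers":-0.5},{"x":0,"y":-0.001,"z":0.055,"spin":0,"fingers":-0.5}]'

```text
time_s: 10.68
tcp_pos: [0.5761, 0.01, 0.0532]
eef_rot: [-179.9, 0.0, -97.3]
contact_force: [0.4, -0.2, -3.1]
gripper_width: 0.0395
gripper_force: 49.9
```

>>> drive_tool --rows '[{"x":0,"y":0,"z":0.001,"spin":0,"fingers":-0.5},{"x":0,"y":0,"z":0.002,"spin":0,"fingers":-0.5},{"x":0,"y":0,"z":0.002,"spin":0,"fingers":-0.5},{"x":0,"y":0,"z":0.002,"spin":0,"fingers":-0.5}]'

```text
time_s: 11.18
tcp_pos: [0.5756, 0.0101, 0.0504]
eef_rot: [-180.0, 0.0, -97.3]
contact_force: [-0.9, 0.2, -2.7]
gripper_width: 0.0396
gripper_force: 49.9
```

>>> drive_tool --rows '[{"x":0,"y":0,"z":0.001,"spin":0,"fingers":-0.5},{"x":0,"y":0,"z":0.001,"spin":0,"fingers":-0.5},{"x":0,"y":0,"z":0.001,"spin":0,"fingers":-0.5}]'

```text
time_s: 11.55
tcp_pos: [0.5756, 0.0101, 0.0503]
eef_rot: [-180.0, -0.0, -97.3]
contact_force: [-4.0, 1.5, 7.7]
gripper_width: 0.0397
gripper_force: 49.9
```

>>> drive_tool --rows '[{"x":0,"y":0,"z":0.001,"spin":0,"fingers":-0.5},{"x":0,"y":0,"z":0.001,"spin":0,"fingers":-0.5},{"x":0,"y":0,"z":0.001,"spin":0,"fingers":-0.5}]'

```text
time_s: 11.92
tcp_pos: [0.5756, 0.0101, 0.0503]
eef_rot: [-180.0, -0.0, -97.3]
contact_force: [-7.0, 2.3, 17.4]
gripper_width: 0.0398
gripper_force: 49.9
```

>>> drive_tool --rows '[{"x":-0.005,"y":-0.005,"z":-0.001,"spin":0,"fingers":-0.5},{"x":-0.01,"y":-0.01,"z":-0.001,"spin":0,"fingers":-0.5},{"x":-0.015,"y":-0.015,"z":-0.001,"spin":0,"fingers":-0.5},{"x":-0.02,"y":-0.021,"z":-0.001,"spin":0,"fingers":-0.5},{"x":-0.02,"y":-0.021,"z":-0.001,"spin":0,"fingers":-0.5}]'

```text
time_s: 12.55
tcp_pos: [0.6003, 0.0275, 0.0503]
eef_rot: [-179.9, 0.0, -97.3]
contact_force: [-1.2, -0.4, 7.7]
gripper_width: 0.0401
gripper_force: 49.9
```

>>> drive_tool --rows '[{"x":0,"y":-0.001,"z":0,"spin":0,"fingers":-0.5},{"x":0,"y":-0.002,"z":0,"spin":0,"fingers":-0.5},{"x":0,"y":-0.003,"z":0,"spin":0,"fingers":-0.5},{"x":0,"y":-0.003,"z":0,"spin":0,"fingers":-0.5},{"x":0,"y":-0.003,"z":0,"spin":0,"fingers":-0.5}]' --newtons 60

```text
time_s: 13.18
tcp_pos: [0.6022, 0.0271, 0.0503]
eef_rot: [-180.0, 0.0, -97.3]
contact_force: [-6.5, 0.6, 10.2]
gripper_width: 0.0393
gripper_force: 59.9
```

>>> drive_tool --rows '[{"x":-0.001,"y":0,"z":0,"spin":0,"fingers":-0.5},{"x":-0.002,"y":0,"z":0,"spin":0,"fingers":-0.5},{"x":-0.003,"y":0,"z":0,"spin":0,"fingers":-0.5},{"x":-0.003,"y":0,"z":0,"spin":0,"fingers":-0.5},{"x":-0.003,"y":0,"z":0,"spin":0,"fingers":-0.5}]'

```text
time_s: 13.8
tcp_pos: [0.6024, 0.0284, 0.0503]
eef_rot: [180.0, -0.1, -97.3]
contact_force: [-2.7, -8.0, 10.2]
gripper_width: 0.04
gripper_force: 59.9
```

>>> drive_tool --rows '[{"x":0,"y":-0.001,"z":0,"spin":0,"fingers":-0.5},{"x":0,"y":-0.002,"z":0,"spin":0,"fingers":-0.5},{"x":0,"y":-0.002,"z":0,"spin":0,"fingers":-0.5},{"x":0,"y":-0.002,"z":0,"spin":0,"fingers":-0.5}]'

```text
time_s: 14.3
tcp_pos: [0.6026, 0.0284, 0.0503]
eef_rot: [179.8, -0.1, -97.3]
contact_force: [-12.0, -3.9, 16.2]
gripper_width: 0.0398
gripper_force: 59.9
```

>>> drive_tool --rows '[{"x":-0.001,"y":-0.0003,"z":-0.0005,"spin":0,"fingers":-0.5},{"x":-0.0015,"y":-0.0005,"z":-0.0005,"spin":0,"fingers":-0.5},{"x":-0.0015,"y":-0.0005,"z":-0.0005,"spin":0,"fingers":-0.5},{"x":-0.0015,"y":-0.0005,"z":-0.0005,"spin":0,"fingers":-0.5}]'

```text
time_s: 14.8
tcp_pos: [0.6026, 0.0285, 0.0504]
eef_rot: [179.7, -0.2, -97.3]
contact_force: [-10.3, -10.8, 14.3]
gripper_width: 0.0393
gripper_force: 59.9
```

Run:
```python
from h import *
st(); s=sensors.get_state(); print(s['moment'])
a=np.radians(-7.3); F=s['contact_force']; print('fix F',F[0]*np.cos(a)+F[1]*np.sin(a), -F[0]*np.sin(a)+F[1]*np.cos(a))
c=cap('wrist'); t=cap('top'); sc=cap('scene')
a=cv2.resize(sc['pixels'][170:290,270:430],(640,480),interpolation=cv2.INTER_CUBIC); cv2.imwrite('pics/s6.png',a[:,:,::-1]); save(c,'w6.png')
```

```text
('time_s', 14.8)
('tcp_pos', [0.6026, 0.0285, 0.0504])
('eef_rot', [179.7472, -0.2322, -97.3249])
('contact_force', [-10.2893, -10.7776, 14.3237])
('gripper_width', 0.0393)
('gripper_force', 59.9058)
('joints', [21.2991, 24.914, -21.4054, 0.119, -44.0139, -28.7103])
[-3.59214125  3.49954163  0.21458916]
fix F -8.83650208793133 -11.997608280837069
```

View pics/s6.png

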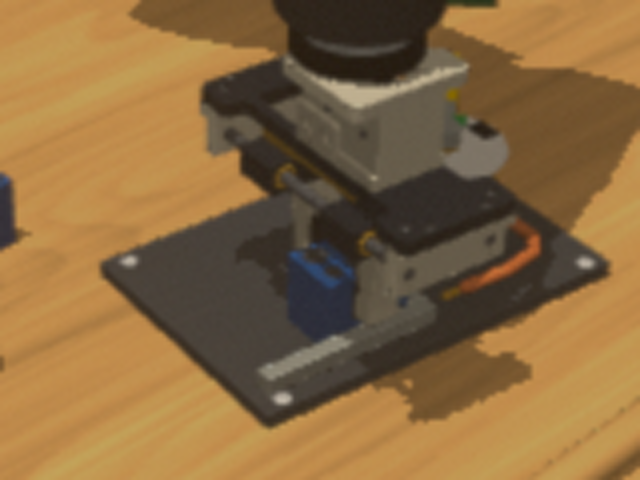

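View pics/w6.png

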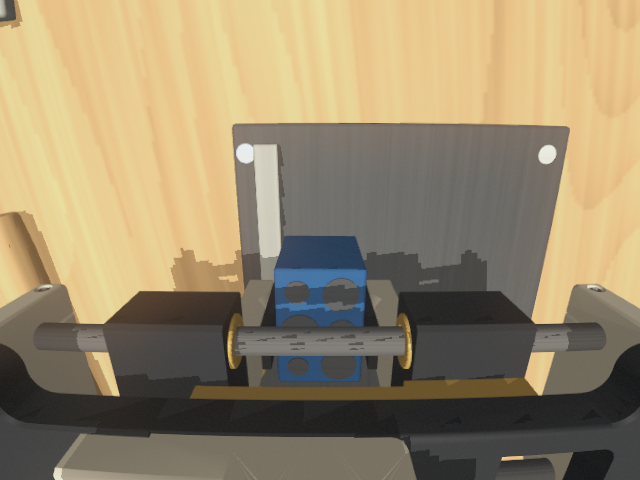

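The block sits against the long fence and down on the plate. Both fence forces are present, but Mz of +0.2 N m hints at a slight clockwise skew, so I try a small counter turn.

>>> drive_tool --rows '[{"x":-0.0003,"y":-0.0003,"z":0,"spin":-0.006,"fingers":-0.5},{"x":-0.0003,"y":-0.0003,"z":0,"spin":-0.006,"fingers":-0.5},{"x":-0.0003,"y":-0.0003,"z":0,"spin":-0.006,"fingers":-0.5}]'

```text
time_s: 15.32
tcp_pos: [0.6028, 0.0286, 0.0504]
eef_rot: [179.7, -0.2, -97.0]
contact_force: [-9.9, -10.5, 15.3]
gripper_width: 0.0397
gripper_force: 59.9
```

Run:
```python
from h import *
s=sensors.get_state(); print(s['time_s'],s['moment'],s['eef_rot'],s['tcp_pos'])
a=np.radians(-7.3); F=s['contact_force']; print('fix F',F[0]*np.cos(a)+F[1]*np.sin(a), -F[0]*np.sin(a)+F[1]*np.cos(a),F[2])
```

```text
15.325 [-3.78686072  3.69872749  0.15141313] [179.72908607  -0.24415063 -96.99487583] [0.60278764 0.02859959 0.05041625]
fix F -8.468072471183858 -11.663163045314393 15.29247061017266
```

>>> drive_tool --rows '[{"x":-0.0003,"y":-0.0005,"z":0,"spin":-0.006,"fingers":-0.5},{"x":-0.0003,"y":-0.0005,"z":0,"spin":-0.006,"fingers":-0.5},{"x":-0.0003,"y":-0.0005,"z":0,"spin":-0.006,"fingers":-0.5}]'

```text
time_s: 15.7
tcp_pos: [0.6029, 0.0287, 0.0504]
eef_rot: [179.7, -0.3, -96.7]
contact_force: [-11.5, -12.8, 16.8]
gripper_width: 0.0398
gripper_force: 59.9
```

Run:
```python
from h import *
s=sensors.get_state(); print(s['time_s'],s['moment'],s['eef_rot'],s['tcp_pos'])
a=np.radians(-7.3); F=s['contact_force']; print('fix F',F[0]*np.cos(a)+F[1]*np.sin(a), -F[0]*np.sin(a)+F[1]*np.cos(a),F[2])
```

```text
15.7 [-4.02125228  4.14195916  0.08188643] [179.69023851  -0.25506287 -96.67264433] [0.60294466 0.02865928 0.05040328]
fix F -9.738921448062817 -14.154849209716092 16.758594421074168
```

>>> drive_tool --rows '[{"x":-0.0003,"y":-0.0006,"z":0,"spin":-0.006,"fingers":-0.5},{"x":-0.0003,"y":-0.0006,"z":0,"spin":-0.006,"fingers":-0.5},{"x":-0.0003,"y":-0.0006,"z":0,"spin":-0.006,"fingers":-0.5},{"x":-0.0003,"y":-0.0006,"z":0,"spin":-0.006,"fingers":-0.5}]'

```text
time_s: 16.2
tcp_pos: [0.603, 0.0287, 0.0504]
eef_rot: [179.6, -0.3, -96.4]
contact_force: [-12.8, -10.3, 18.5]
gripper_width: 0.0398
gripper_force: 60.0
```

Run:
```python
from h import *
s=sensors.get_state(); print(s['time_s'],s['moment'],s['eef_rot'],s['tcp_pos'])
a=np.radians(-7.3); F=s['contact_force']; print('fix F',F[0]*np.cos(a)+F[1]*np.sin(a), -F[0]*np.sin(a)+F[1]*np.cos(a),F[2])
# long-fence top inner edge and block left edge directions in the wrist view; valve lever from the top view
c=cap('wrist'); px=c['pixels']; hsv=cv2.cvtColor(px,cv2.COLOR_RGB2HSV)
f=cv2.inRange(hsv,(0,0,120),(180,60,255)); P=[]
for v in range(160,235,6):
    u=np.flatnonzero(f[v,225:300])+225
    u=u[u>253]
    if len(u)>4: P.append([u[-1]+.5,v])
w=onz(c,P,.024)[:,:2]; k=np.polyfit(w[:,1],w[:,0],1); print('fence yaw',-np.degrees(np.arctan(k[0])),'res',np.std(w[:,0]-np.polyval(k,w[:,1])))
b=cv2.inRange(hsv,(100,120,90),(130,255,255)); Q=[];S=[]
for v in range(266,322,6):
    u=np.flatnonzero(b[v,255:400])+255
    if len(u)>20: Q.append([u[0]-.5,v]);S.append([u[-1]+.5,v])
for Z in (Q,S):
    w=onz(c,Z,.060)[:,:2]; kk=np.polyfit(w[:,1],w[:,0],1); print('block yaw',-np.degrees(np.arctan(kk[0])),'res',np.std(w[:,0]-np.polyval(kk,w[:,1])))
```

```text
16.2 [-4.0507359   4.77539564 -0.42840269] [179.63502891  -0.26262256 -96.39053481] [0.60299158 0.02866548 0.05041091]
fix F -11.423064044001539 -11.88200294183378 18.531286043758808
fence yaw -25.391630429795136 res 0.001810917731013672
block yaw -17.90568795535224 res 0.00284419911986199
block yaw -5.985978189999306 res 0.0005113648853154597
```

>>> drive_tool --rows '[{"x":-0.0003,"y":0,"z":0,"spin":0.003,"fingers":-0.5},{"x":-0.0003,"y":0,"z":0,"spin":0.003,"fingers":-0.5},{"x":-0.0003,"y":0,"z":0,"spin":0.003,"fingers":-0.5},{"x":-0.0003,"y":0,"z":0,"spin":0.003,"fingers":-0.5}]'

```text
time_s: 16.75
tcp_pos: [0.603, 0.0287, 0.0504]
eef_rot: [179.6, -0.3, -96.5]
contact_force: [-13.5, -12.6, 18.6]
gripper_width: 0.0397
gripper_force: 59.9
```

Run:
```python
from h import *
s=sensors.get_state(); print(s['time_s'],s['moment'],s['eef_rot'],s['tcp_pos'])
a=np.radians(-7.3); F=s['contact_force']; print('fix F',F[0]*np.cos(a)+F[1]*np.sin(a), -F[0]*np.sin(a)+F[1]*np.cos(a),F[2])
```

```text
16.75 [-4.55131438  4.66593334 -0.13806078] [179.63118199  -0.29083908 -96.53119812] [0.60301456 0.0286729  0.05043099]
fix F -11.797776976723707 -14.229339344968697 18.643470650473468
```

>>> drive_tool --rows '[{"x":0,"y":-0.0002,"z":0.0008,"spin":0.001,"fingers":-0.5},{"x":0,"y":-0.0002,"z":0.0008,"spin":0.001,"fingers":-0.5},{"x":0,"y":-0.0002,"z":0.0008,"spin":0.001,"fingers":-0.5},{"x":0,"y":-0.0002,"z":0.0008,"spin":0.001,"fingers":-0.5}]'

```text
time_s: 17.25
tcp_pos: [0.603, 0.0287, 0.0504]
eef_rot: [179.6, -0.3, -96.6]
contact_force: [-16.5, -11.9, 26.7]
gripper_width: 0.0398
gripper_force: 59.9
```

Run:
```python
from h import *
s=sensors.get_state(); print(s['time_s'],s['moment'],s['eef_rot'],s['tcp_pos'])
a=np.radians(-7.3); F=s['contact_force']; print('fix F',F[0]*np.cos(a)+F[1]*np.sin(a), -F[0]*np.sin(a)+F[1]*np.cos(a),F[2])
```

```text
17.25 [-4.27025099  5.99884557 -0.08017943] [179.63063184  -0.29674388 -96.56412157] [0.60303949 0.02867565 0.05038177]
fix F -14.885238089117765 -13.946254985795594 26.688277771830176
```

Both fences are loaded at about 14 N each, the block is down on the plate with Mz near zero, and the pose is steady. Handing in.

Run:
```python
from h import *
print(r.close_job())
```

```text
the job is handed in; nothing more can be done
None
```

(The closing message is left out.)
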